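# Seat a microscope specimen and prove it under the height bar

### The job

The black round specimen sticks up too far in its aluminium holder. Press it down gently until it is fully home in its bore, then slide the holder along the gauge lane, flat on the plate and under the fixed bridge bar, until its front end rests against the stop block on the far side. Force nothing: bear only lightly on the specimen, the bar and the stop, never lift the holder over the bar, leave the other things on the bench alone, and let go at the end.

Things in the scene. Friction and masses are not known exactly. Their poses are not given: they have to be found in the camera images.
- gauge: Height gauge fixed to the bench: dark steel plate 290 x 80 x 12 mm. Origin on the bench under the middle of the bridge bar; x runs along the lane the way to push, z up. Plate from x = -175 to +115 mm, its top (lane floor) at z = 12. Two low rails at y = +-24 to +-32, top at z = 20, leave a lane 48 mm wide. The bar's posts: x = +-7, y = +-28 to +-40, up to z = 60.
- lane_end (a point): Middle of the far end of the lane floor, gauge x = 115 mm. Between it and the bar a steel stop block (46 wide, 18 high, 16 mm thick, black knob 8 mm high on top) is clamped across the lane. It is re-clamped every time and not measured: its near face lies anywhere from gauge x = 46 to 92 mm and is found by touch or sight. It does not give.
- bar_under (a point): Middle of the underside of the fixed steel bridge bar across the lane: 14 mm thick along the lane, 13.5 mm high (top 60 mm above the bench), underside 34.5 mm above the lane floor. It does not give.
- holder_mid (a point): Centre (half-way up) of the loose aluminium specimen holder, a block 110 mm long (x, along the lane), 44 wide (y), 20 high, about 0.3 kg. It starts in the lane before the bar, front (+x) end towards the bar. Its front end, 55 mm from this point, is to meet the stop. Its rear end stays before the bar then, so it can be pushed there all the way.
- specimen_top (a point): Centre of the top of the specimen, an upright black cylinder 25 mm in diameter, 32 mm ahead (+x) of the holder's centre. Tight fit: it moves down only under about 7 N and stays where left. It starts 4 to 9 mm too high. Home, it meets a hard shoulder with its top 22 mm above the holder's centre, 32 mm above the lane floor, 2.5 mm below the bar's underside.

How it is judged:
By the outcome, as a careful person would: the job done as asked, in the order asked, and still so for the second after the job is handed in, with the robot touching nothing.
It also fails if it takes over 56 s, if anything falls off the work surface, if the arm or the gripper's body presses on something with over 40 N, if the wrist force passes 120 N, or if a joint passes its speed limit or range.

### The arm

A 7-joint arm with a two-finger parallel gripper is mounted at the origin on the work surface. World frame = base frame: x ahead of the robot, y to its left, z up, the work surface at z = 0. Lengths are in m, angles in rad, forces in N, time in s.
With the tool pointing down it reaches from about 0.425 to 0.875 m from the base axis. Payload 4.7 kg.
Tool frame: the origin (TCP) lies midway between the tips of the shut fingers; the grasp point (between the pads) lies 19 mm behind it (ctrl.grip_point_offset is the distance from the TCP to the grasp point, in m); z points along the fingers, y is the line along which they close (so a half turn about z gives the same grasp; the last joint's range is limited). The gripper opens to 87 mm and grips with 3 to 60 N. Pads are 19 mm wide; open, the fingers measure 117 mm over their backs; the gripper's body (75 mm by 190 mm) begins 51 mm behind the grasp point.
Start: joints at [1.361, 0.321, -0.07, 1.45, 0.023, 1.371, -0.057], TCP at [0.144, -0.634, 0.223] pointing down, gripper open.
Joint ranges: [-2.86, 2.86], [-0.3, 2.09], [-1.38, 1.24], [0.06, 2.45], [-1.56, 4.7], [0.09, 2.05], [-2.69, 2.69]. Speed limits (rad/s): [2.57, 2.57, 3.14, 3.14, 3.14, 3.14, 3.14].

### API

Orientations are given as a rotation vector (axis times angle).
In Python, from bench import ctrl gives the robot as it stands.
- The arm moves only by the tool move_arm, never from a script. Its argument "increments" is text: rows parted by semicolons, each of 7 numbers parted by spaces: the shift along the world's x, y, z in mm, then the turn, a rotation vector about the world's x, y, z in degrees, then the closure in counts, from 0 (fully open) to 255 (shut). A call has exactly 8 rows; each row shifts and turns the commanded pose from where the row before left it; what a row does not reach is not made up. A row lasts 1/12 s, in which the tool goes at most 41.7 mm and 7.16 degrees, less where a joint would pass 70% of its speed; a pose out of reach is approached as far as the arm can. A call with a gripper value outside its range is refused whole. The fingers move at their own pace and stop on an object; "grip_force" is the grip in N (left out, the last holds). Time passes only in rows, so rows that do not move let the fingers close, or fill a call up. It gives the time, the measured TCP pose, the force, the opening and the grip force at its end, in the units of the state.
- ctrl.get_state(): the state, without advancing time (a new reading comes with each control period).
- ctrl.get_image(name): name is "scene" or "top"; returns a dict with "frame" (420x560x3 uint8, red, green, blue), "depth" (420x560 float32, m along the optical axis (not along the pixel's ray), 0 where there is no reading), "fx", "fy", "cx", "cy" (pixels), "position" and "orientation" of the camera in the world. Camera axes: x right, y down, z forward; pixel columns grow to the right and rows downward; lengths in m; the calibration is good to about 2 mm. A picture is of the moment at which its call begins.
- ctrl.close_job(): hands the job in; it is judged then, once.
Trained networks look in a picture, given as the dict that the camera call returned (one of the last four; its "shot" number tells which), for a name from the list of things; names that differ only in an ending like _2 or _b are one class to them, and where a whole thing is asked for, a point or a joint stands for the part that bears it (a point fixed in the world has none). Each returns a list of dicts, best first, with "score" (0 to 1); they miss things now and then, are a little off and sometimes report something else, mostly with a low value. They report only what shows in the picture. A call takes as long as a camera call.
- ctrl.find_in(target, picture): "centre" ([x, y, z] in m, in world coordinates, good to about 4 mm: the middle of the surface that is visible of it).
- ctrl.silhouettes(target, picture): "region" (420x560 bool, what is visible of it).
The state is a dict: "time": time; "joint_positions": joint angles; "qd": joint speeds; "joint_torque": joint torques, N m; "position": TCP position; "tool_rot": TCP orientation; "ft_force": force on the tool from outside, world axes, zero at the start; "torque": the same for the moment, N m; "grip_width": opening from 0.0 (shut) to 1.0 (fully open); "grip_force": force on a finger pad.
Only numpy, scipy, OpenCV 4.12 (cv2) and the standard library are available. Lean on these libraries where they do the work, as an engineer would, in place of code of your own. Each camera call takes 0.05 s, during which the arm holds its last target. There are 200 camera calls.

## Working session

There is one attempt and no reset: what is moved stays moved. The work goes in short steps, Python scripts to look and compute and a tool call to move; the robot and the scene stay as the last step left them, time stands still between calls to the robot, and variables do not carry over. Pictures are saved under pics/ and viewed, at most 10 in all, crops included, and the job is handed in when it is done.

Besides the shell and the picture viewer there is one more tool, called after "Request:" as name(argument=value, ...) on one line, values as JSON. move_arm: Moves the arm, as the interface text tells. Its arguments: {"type":"object","properties":{"increments":{"type":"string"},"grip_force":{"type":"number"}},"required":["increments"]}

```bash
mkdir -p pics; ls; cat > h.py <<'E'
import numpy as np, cv2
from bench import ctrl
from scipy.spatial.transform import Rotation as R
def Rm(o):
    o=np.array(o,float)
    return o if o.shape==(3,3) else (R.from_rotvec(o).as_matrix() if o.size==3 else R.from_quat(o).as_matrix())
def cloud(im):
    d=im["depth"];v,u=np.mgrid[:d.shape[0],:d.shape[1]]
    p=np.stack([(u-im["cx"])/im["fx"]*d,(v-im["cy"])/im["fy"]*d,d],-1)
    return p@Rm(im["orientation"]).T+np.array(im["position"])
def save(im,n): cv2.imwrite("pics/"+n,cv2.cvtColor(im["frame"],cv2.COLOR_RGB2BGR))
E
python3 - <<'E'
from h import *
s=ctrl.get_state();print(s)
for n in ("top","scene"):
    im=ctrl.get_image(n);save(im,n+"1.png");print(n,im["position"],im["orientation"])
    for t in ("gauge","lane_end","bar_under","holder_mid","specimen_top"):
        try: print(t,[(np.round(f["centre"],4),round(f["score"],2)) for f in ctrl.find_in(t,im)][:3])
        except Exception as e: print(t,e)
E
```

```text
pics
{'time': 0.0, 'joint_positions': array([ 1.36109184,  0.32184583, -0.07009871,  1.451663  ,  0.02261572,
        1.37077593, -0.05689738]), 'qd': array([-0.00105526, -0.00143461, -0.00106939,  0.0013119 ,  0.00222871,
       -0.0005557 , -0.0001373 ]), 'joint_torque': array([ 2.37352006e-04, -4.91281700e+01, -4.03750604e-01, -3.12528634e+01,
       -6.39661867e-02,  4.37075493e-02,  1.71121778e-04]), 'position': array([ 0.14409594, -0.63327095,  0.22145281]), 'tool_rot': array([-3.12006875e+00, -3.50685287e-01,  5.00849163e-04]), 'ft_force': array([0.26664037, 0.62457667, 0.15043111]), 'torque': array([-0.01153354,  0.01128466,  0.01063677]), 'grip_force': 0.0, 'grip_width': 1.0017456861278402}
top [0.53626702 0.03708779 0.73025318] [-2.22350149  2.17398522 -0.04271757]
gauge [(array([0.5699, 0.0109, 0.0102]), 0.93)]
lane_end [(array([0.5677, 0.0145, 0.0119]), 0.88)]
bar_under [(array([0.5716, 0.015 , 0.059 ]), 0.88)]
holder_mid [(array([ 0.5726, -0.0834,  0.0347]), 0.85)]
specimen_top [(array([ 0.5709, -0.0536,  0.0533]), 0.65)]
scene [ 0.95354431 -0.25869379  0.60244832] [-2.23952585 -1.09992478  0.38016307]
gauge [(array([0.5891, 0.0054, 0.0119]), 0.6)]
lane_end [(array([0.5939, 0.0056, 0.0092]), 0.93)]
bar_under [(array([0.5737, 0.0108, 0.0582]), 0.67)]
holder_mid [(array([ 0.5798, -0.0893,  0.0339]), 0.79)]
specimen_top [(array([ 0.5717, -0.0602,  0.051 ]), 0.65)]
```

View pics/top1.png

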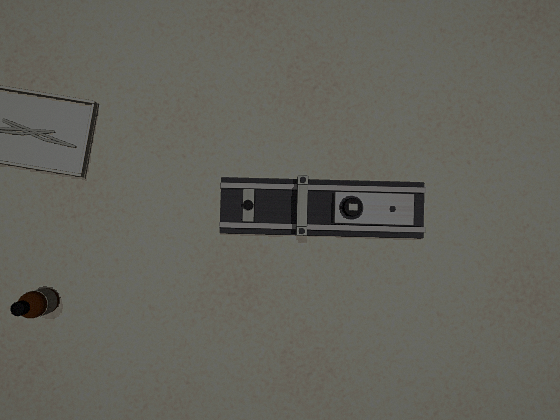

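View pics/scene1.png

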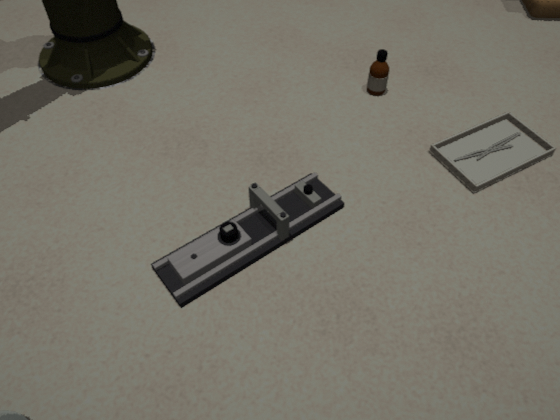

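The top view shows the gauge at pixels (220–424, 178–238), lane running towards the left (+y). The bar is at (302,205), the stop block at (248,205) and the specimen at (352,207) on the holder (334–414). The tray and bottle are well clear. Next I measure the axis.

```bash
python3 - <<'E'
from h import *
im=ctrl.get_image("top");P=cloud(im)
g=ctrl.silhouettes("gauge",im)[0]["region"]
def rect(m):
    p=P[m]; r=cv2.minAreaRect((p[:,:2]*1000).astype(np.float32)); return np.round(r[0],1),np.round(r[1],1),round(r[2],2)
box=(P[...,0]>.5)&(P[...,0]<.65)&(P[...,1]>-.2)&(P[...,1]<.16)
z=P[...,2]
print("gauge",rect(g&(z<.03)&(z>.006)))
print("bar",rect(box&(z>.054)&(P[...,1]>-.015)))
bx=box&(z>.026)&(z<.04)
print("stop",rect(bx&(P[...,1]>.03)))
m=bx&(P[...,1]<-.01)
n,l=cv2.connectedComponents(m.astype(np.uint8)); k=np.argmax(np.bincount(l[l>0])) if n>1 else 0
print("holder",rect(l==k), np.median(z[l==k]))
sp=box&(z>.044)&(P[...,1]<-.02);print("spec",rect(sp),np.median(z[sp]),np.percentile(z[sp],[5,95]),sp.sum())
fl=box&(z>.006)&(z<.016);print("floor",np.median(z[fl]),"bartop",np.median(z[box&(z>.054)&(P[...,1]>-.015)]))
for t in("holder_mid","specimen_top","lane_end","bar_under"):
    r=ctrl.silhouettes(t,im)[0]["region"]; print(t,rect(r&(z>.005)),r.sum())
f=im["frame"][165:250,205:440];cv2.imwrite("pics/c1.png",cv2.resize(f[...,::-1],None,fx=3.4,fy=3.4,interpolation=2)*1)
E
```

```text
gauge (array([570.9, -16.2]), array([289.8,  80. ]), 89.84)
bar (array([570.8,  13.6]), array([30. , 78.4]), 76.88)
stop (array([570.8,  87.5]), array([15.8, 45.1]), 89.16)
holder (array([570.5, -86.8]), array([109.9,  44. ]), 89.52) 0.03234768342008876
spec (array([570.9, -54.5]), array([23. , 23.7]), 1.03) 0.050627532882641824 [0.04837444 0.05274509] 264
floor 0.012393983699960698 bartop 0.7302531773392126
holder_mid (array([568.1, -51.7]), array([ 51.7, 181.4]), 3.81) 2568
specimen_top (array([560.7, -12.9]), array([ 24.1, 108.6]), 13.5) 275
lane_end (array([570.9, -16.2]), array([289.8,  80.1]), 89.85) 8609
bar_under (array([563.9,  14.5]), array([27.8, 65.9]), 73.58) 419
```

View pics/c1.png

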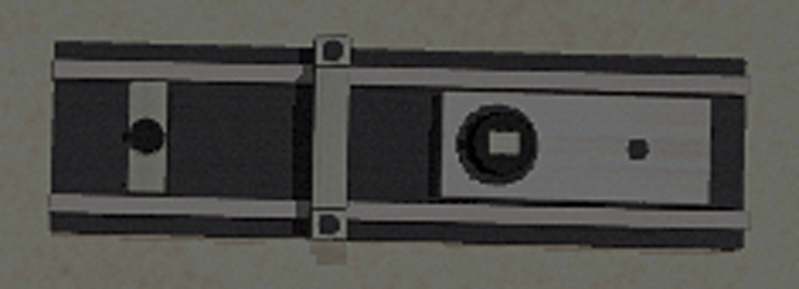

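The crop agrees with the depth fits:
- The axis is along +y, and the gauge origin is about (571, 14) mm.
- The specimen is at (571, −54.5), with its top near z = 51.
- The stop's near face is at y ≈ 79.5.
- The holder centre is at y ≈ −87.

I'll move above the specimen with the fingers shut.

Request:
move_arm(increments="10 14 0 0 0 -1.6 255;20 27 0 0 0 -1.6 255;20 27 0 0 0 -1.6 255;20 27 0 0 0 -1.6 255;20 27 0 0 0 -1.6 255;20 27 0 0 0 -1.6 255;20 27 0 0 0 -1.6 255;20 27 0 0 0 -1.6 255", grip_force=10)

```text
time: 1.57
position: [0.295, -0.4294, 0.2228]
tool_rot: [3.141, -0.002, 0.0]
ft_force: [0.1, -0.5, 0.6]
grip_width: 0.478
grip_force: 0.0
```

Request:
move_arm(increments="20 27 0 0 0 0 255;20 27 0 0 0 0 255;20 27 0 0 0 0 255;20 27 0 0 0 0 255;20 27 0 0 0 0 255;20 27 0 0 0 0 255;20 27 0 0 0 0 255;20 27 0 0 0 0 255")

```text
time: 2.23
position: [0.455, -0.2134, 0.2229]
tool_rot: [3.141, 0.001, 0.001]
ft_force: [0.5, -0.4, -0.3]
grip_width: 0.011
grip_force: 0.0
```

Request:
move_arm(increments="20 27 0 0 0 0 255;20 27 0 0 0 0 255;20 27 -10 0 0 0 255;20 27 -15 0 0 0 255;17 25 -20 0 0 0 255;10 14 -20 0 0 0 255;0 0 -20 0 0 0 255;0 0 0 0 0 0 255")

```text
time: 2.9
position: [0.5588, -0.066, 0.1335]
tool_rot: [-3.14, -0.005, 0.011]
ft_force: [-1.1, 0.2, 1.0]
grip_width: 0.007
grip_force: 0.0
```

```bash
python3 - <<'E'
from h import *
s=ctrl.get_state();print(s["time"],s["position"],s["ft_force"],s["joint_positions"],s["grip_width"]);M=Rm(s["tool_rot"]);print(M.round(4))
E
```

```text
2.9 [ 0.55882954 -0.06596407  0.13354374] [-1.06529031  0.15441614  1.0304874 ] [ 0.60703923  0.25723448 -0.61319203  1.75990789  0.15684795  1.18122337
 -1.61883679] 0.007344158285555107
[[ 1.      0.0035 -0.007 ]
 [ 0.0035 -1.      0.002 ]
 [-0.007  -0.002  -1.    ]]
```

Request:
move_arm(increments="4 4 -15 0 0 0 255;4 4 -15 0 0 0 255;1 3.5 -15 0 0 0 255;0 0 -10 0 0 0 255;0 0 -7 0 0 0 255;0 0 -4 0 0 0 255;0 0 0 0 0 0 255;0 0 0 0 0 0 255")

```text
time: 3.57
position: [0.5705, -0.0569, 0.0722]
tool_rot: [3.141, -0.0, 0.001]
ft_force: [-0.2, 0.2, 0.1]
grip_width: 0.006
grip_force: 0.0
```

```bash
python3 - <<'E'
from h import *
s=ctrl.get_state();print(s["time"],s["position"],s["ft_force"]);M=Rm(s["tool_rot"]);print(M.round(4))
im=ctrl.get_image("scene")
f=im["frame"][150:310,140:360];cv2.imwrite("pics/c2.png",cv2.resize(f[...,::-1],None,fx=3.6,fy=3.6,interpolation=2))
E
```

```text
3.5667 [ 0.57054016 -0.05685435  0.07222969] [-0.19654432  0.17342629  0.09132439]
[[ 1.e+00 -3.e-04  7.e-04]
 [-3.e-04 -1.e+00 -5.e-04]
 [ 7.e-04  5.e-04 -1.e+00]]
```

View pics/c2.png

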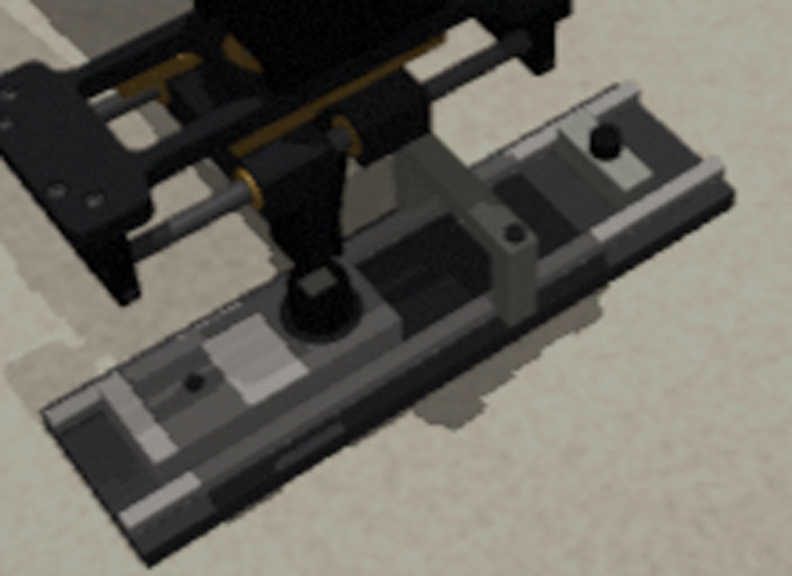

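Close up, the shut fingers are directly over the specimen, at crop pixel (320,285), and the body is clear of the bar. I'll approach and press slowly.

Request:
move_arm(increments="0.5 2 -5 0 0 0 255;0 0 -5 0 0 0 255;0 0 -4 0 0 0 255;0 0 -2 0 0 0 255;0 0 -1 0 0 0 255;0 0 -1 0 0 0 255;0 0 -0.5 0 0 0 255;0 0 0 0 0 0 255")

```text
time: 4.28
position: [0.5708, -0.0543, 0.053]
tool_rot: [3.142, 0.001, -0.0]
ft_force: [-0.3, 0.3, -0.3]
grip_width: 0.007
grip_force: 0.0
```

Request:
move_arm(increments="0 0 -0.5 0 0 0 255;0 0 -0.5 0 0 0 255;0 0 -0.5 0 0 0 255;0 0 -0.5 0 0 0 255;0 0 -0.5 0 0 0 255;0 0 -0.5 0 0 0 255;0 0 -0.5 0 0 0 255;0 0 0 0 0 0 255")

```text
time: 4.95
position: [0.5708, -0.0543, 0.0503]
tool_rot: [3.141, 0.001, -0.0]
ft_force: [-2.4, 0.8, 5.6]
grip_width: 0.006
grip_force: 2.7
```

Request:
move_arm(increments="0 0 -0.4 0 0 0 255;0 0 -0.4 0 0 0 255;0 0 -0.4 0 0 0 255;0 0 -0.4 0 0 0 255;0 0 -0.4 0 0 0 255;0 0 -0.4 0 0 0 255;0 0 -0.4 0 0 0 255;0 0 0 0 0 0 255")

```text
time: 5.62
position: [0.5708, -0.0543, 0.0476]
tool_rot: [3.141, 0.001, -0.0]
ft_force: [-1.8, -1.1, 6.2]
grip_width: 0.004
grip_force: 3.1
```

Request:
move_arm(increments="0 0 -0.4 0 0 0 255;0 0 -0.4 0 0 0 255;0 0 -0.4 0 0 0 255;0 0 -0.4 0 0 0 255;0 0 -0.4 0 0 0 255;0 0 0 0 0 0 255;0 0 0 0 0 0 255;0 0 0 0 0 0 255")

```text
time: 6.28
position: [0.5708, -0.0543, 0.0456]
tool_rot: [3.141, 0.001, -0.0]
ft_force: [-1.7, 0.3, 6.3]
grip_width: 0.006
grip_force: 3.1
```

Request:
move_arm(increments="0 0 -0.3 0 0 0 255;0 0 0 0 0 0 255;0 0 -0.3 0 0 0 255;0 0 0 0 0 0 255;0 0 -0.3 0 0 0 255;0 0 0 0 0 0 255;0 0 0 0 0 0 255;0 0 0 0 0 0 255")

```text
time: 6.95
position: [0.5708, -0.0543, 0.0448]
tool_rot: [3.141, 0.001, -0.0]
ft_force: [-2.8, 0.3, 6.6]
grip_width: 0.007
grip_force: 3.2
```

Request:
move_arm(increments="0 0 -0.3 0 0 0 255;0 0 0 0 0 0 255;0 0 -0.2 0 0 0 255;0 0 0 0 0 0 255;0 0 -0.2 0 0 0 255;0 0 0 0 0 0 255;0 0 0 0 0 0 255;0 0 0 0 0 0 255")

```text
time: 7.62
position: [0.5708, -0.0543, 0.0444]
tool_rot: [3.141, 0.001, -0.0]
ft_force: [-2.2, -0.9, 8.3]
grip_width: 0.003
grip_force: 4.3
```

Request:
move_arm(increments="0 0 -0.2 0 0 0 255;0 0 0 0 0 0 255;0 0 0 0 0 0 255;0 0 0 0 0 0 255;0 0 -0.2 0 0 0 255;0 0 0 0 0 0 255;0 0 0 0 0 0 255;0 0 0 0 0 0 255")

```text
time: 8.28
position: [0.5708, -0.0543, 0.0444]
tool_rot: [3.141, 0.001, -0.0]
ft_force: [-4.4, 0.1, 10.5]
grip_width: 0.007
grip_force: 5.5
```

The force is rising and z is fixed, so the specimen is home. I'll retract and go behind the holder.

Request:
move_arm(increments="0 0 3 0 0 0 255;0 0 10 0 0 0 255;0 -10 12 0 0 0 255;0 -25 10 0 0 0 255;0 -30 0 0 0 0 255;0 -30 0 0 0 0 255;0 -20 0 0 0 0 255;0 -10 0 0 0 0 255")

```text
time: 8.95
position: [0.5703, -0.1837, 0.0782]
tool_rot: [3.14, -0.007, 0.0]
ft_force: [0.8, -0.2, -0.4]
grip_width: 0.006
grip_force: 0.0
```

```bash
python3 - <<'E'
from h import *
s=ctrl.get_state();print(s["time"],s["position"],s["ft_force"])
im=ctrl.get_image("scene");P=cloud(im);z=P[...,2]
b=(abs(P[...,0]-.571)<.01)&(abs(P[...,1]+.0545)<.01)&(z<.07);print("spec z",np.percentile(z[b],[10,50,90]),b.sum())
b=(abs(P[...,0]-.571)<.016)&(P[...,1]<-.08)&(P[...,1]>-.15)&(z>.026)&(z<.04);print("holder z",np.median(z[b]),"ymin",P[b][:,1].min())
f=im["frame"][150:310,140:360];cv2.imwrite("pics/c3.png",cv2.resize(f[...,::-1],None,fx=3.6,fy=3.6,interpolation=2))
E
```

```text
8.95 [ 0.57033373 -0.18373654  0.0781611 ] [ 0.78288408 -0.18985732 -0.41070577]
spec z [0.04283519 0.04435988 0.0458229 ] 166
holder z 0.032497115309167934 ymin -0.1427353193802736
```

View pics/c3.png

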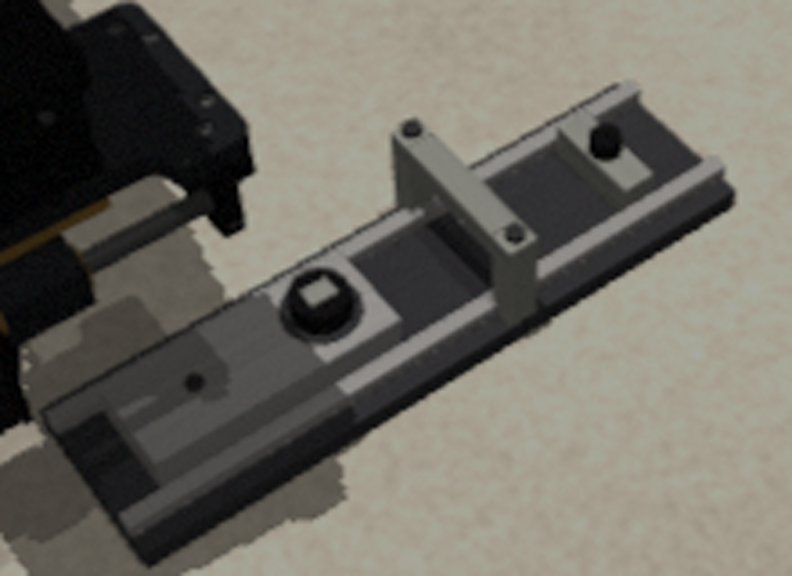

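Specimen top is 12 mm above the holder top, so it is home and the holder hasn't moved. I'll descend behind the holder and approach.

Request:
move_arm(increments="0.5 0 -10 0 0 0 255;0 0 -13 0 0 0 255;0 0 -13 0 0 0 255;0 0 -10 0 0 0 255;0 0 -7 0 0 0 255;0 0 -4 0 0 0 255;0 0 0 0 0 0 255;0 6 0 0 0 0 255")

```text
time: 9.67
position: [0.5712, -0.1744, 0.0206]
tool_rot: [3.141, -0.002, -0.0]
ft_force: [0.1, 0.3, 0.4]
grip_width: 0.005
grip_force: 0.0
```

Request:
move_arm(increments="0 4 0 0 0 0 255;0 4 0 0 0 0 255;0 2 0 0 0 0 255;0 2 0 0 0 0 255;0 2 0 0 0 0 255;0 2 0 0 0 0 255;0 2 0 0 0 0 255;0 2 0 0 0 0 255")

```text
time: 10.33
position: [0.5712, -0.1533, 0.0208]
tool_rot: [3.141, 0.0, -0.0]
ft_force: [0.3, -0.6, -0.7]
grip_width: 0.002
grip_force: 0.0
```

Request:
move_arm(increments="0 2 0 0 0 0 255;0 2 0 0 0 0 255;0 2 0 0 0 0 255;0 2 0 0 0 0 255;0 2 0 0 0 0 255;0 2 0 0 0 0 255;0 2 0 0 0 0 255;0 2 0 0 0 0 255")

```text
time: 11.0
position: [0.5712, -0.1372, 0.0208]
tool_rot: [3.141, 0.001, -0.0]
ft_force: [-0.2, 0.0, -0.1]
grip_width: 0.003
grip_force: 0.7
```

Request:
move_arm(increments="0 2.5 0 0 0 0 255;0 2.5 0 0 0 0 255;0 2.5 0 0 0 0 255;0 2.5 0 0 0 0 255;0 2.5 0 0 0 0 255;0 2.5 0 0 0 0 255;0 2.5 0 0 0 0 255;0 0 0 0 0 0 255")

```text
time: 11.67
position: [0.5713, -0.1188, 0.0208]
tool_rot: [-3.141, -0.002, 0.0]
ft_force: [-0.3, -0.1, 0.9]
grip_width: 0.004
grip_force: 0.0
```

```bash
cat > m.py <<'E'
from h import *
s=ctrl.get_state();print(s["time"],s["position"],s["ft_force"])
im=ctrl.get_image("top");P=cloud(im);z=P[...,2]
c=(abs(P[...,0]-.571)<.018)
b=c&(z>.028)&(z<.037)&(P[...,1]>-.16)&(P[...,1]<.07);y=P[b][:,1];print("holder y",np.percentile(y,[.5,99.5]),"z",np.median(z[b]))
b=c&(z>.039)&(z<.048)&(abs(P[...,0]-.571)<.014)&(P[...,1]<.05)&(P[...,1]>s["position"][1]+.03);print("spec",np.percentile(P[b],[1,99],axis=0).mean(0) if b.any() else None)
b=c&(z>.026)&(z<.037)&(P[...,1]>.07);print("stop",np.percentile(P[b][:,1],[1,99]) if b.any() else None)
E
python3 m.py
```

```text
11.6667 [ 0.57125541 -0.11876718  0.02077949] [-0.3265656  -0.11275892  0.87049984]
holder y [-0.03316476  0.00030209] z 0.03251285651443969
spec [ 0.57012594 -0.02173562  0.04398032]
stop [0.07954976 0.09544396]
```

The holder follows, with front at y ≈ 1 and about 78 mm left to go. I'll keep pushing.

Request:
move_arm(increments="0 1.5 0 0 0 0 255;0 2.5 0 0 0 0 255;0 3 0 0 0 0 255;0 3 0 0 0 0 255;0 3 0 0 0 0 255;0 3 0 0 0 0 255;0 3 0 0 0 0 255;0 3 0 0 0 0 255")

```text
time: 12.38
position: [0.5712, -0.0975, 0.0208]
tool_rot: [3.141, 0.001, -0.0]
ft_force: [0.4, -0.9, 0.8]
grip_width: 0.004
grip_force: 0.7
```

Request:
move_arm(increments="0 3 0 0 0 0 255;0 3 0 0 0 0 255;0 3 0 0 0 0 255;0 3 0 0 0 0 255;0 3 0 0 0 0 255;0 3 0 0 0 0 255;0 2 0 0 0 0 255;0 1 0 0 0 0 255")

```text
time: 13.05
position: [0.5713, -0.0763, 0.0208]
tool_rot: [-3.142, -0.002, -0.0]
ft_force: [-0.4, -0.6, 0.3]
grip_width: 0.009
grip_force: 0.7
```

```bash
python3 m.py
```

```text
13.05 [ 0.5712606  -0.07626437  0.02080625] [-0.38765178 -0.61702644  0.29382332]
holder y [0.02055879 0.04263302] z 0.03257337976284391
spec [0.56957365 0.0258206  0.04408643]
stop [0.07955396 0.09549397]
```

Request:
move_arm(increments="0 1.5 0 0 0 0 255;0 2.5 0 0 0 0 255;0 3 0 0 0 0 255;0 3 0 0 0 0 255;0 3 0 0 0 0 255;0 3 0 0 0 0 255;0 3 0 0 0 0 255;0 2 0 0 0 0 255")

```text
time: 13.77
position: [0.5712, -0.0552, 0.0208]
tool_rot: [-3.141, -0.001, 0.0]
ft_force: [-0.4, -1.0, 0.1]
grip_width: 0.009
grip_force: 0.8
```

Request:
move_arm(increments="0 2 0 0 0 0 255;0 2 0 0 0 0 255;0 1.5 0 0 0 0 255;0 1 0 0 0 0 255;0 1 0 0 0 0 255;0 0.5 0 0 0 0 255;0 0.5 0 0 0 0 255;0 0 0 0 0 0 255")

```text
time: 14.43
position: [0.5712, -0.0473, 0.0208]
tool_rot: [3.142, 0.001, -0.0]
ft_force: [0.4, -2.3, 0.9]
grip_width: 0.008
grip_force: 0.6
```

```bash
python3 m.py
```

```text
14.4333 [ 0.57124991 -0.04727352  0.02078254] [ 0.42618202 -2.26131508  0.90921503]
holder y [0.04955466 0.06965311] z 0.032318320157711466
spec [0.57020524 0.04971193 0.04450797]
stop [0.07034597 0.09541444]
```

Request:
move_arm(increments="0 0.5 0 0 0 0 255;0 0.5 0 0 0 0 255;0 0.5 0 0 0 0 255;0 0.5 0 0 0 0 255;0 0.5 0 0 0 0 255;0 0.5 0 0 0 0 255;0 0.5 0 0 0 0 255;0 0 0 0 0 0 255")

```text
time: 15.15
position: [0.5712, -0.0436, 0.0208]
tool_rot: [-3.142, -0.001, 0.0]
ft_force: [-0.2, 0.2, 0.4]
grip_width: 0.006
grip_force: 0.6
```

Request:
move_arm(increments="0 0.4 0 0 0 0 255;0 0.4 0 0 0 0 255;0 0.4 0 0 0 0 255;0 0.4 0 0 0 0 255;0 0.4 0 0 0 0 255;0 0 0 0 0 0 255;0 0 0 0 0 0 255;0 0 0 0 0 0 255")

```text
time: 15.82
position: [0.5713, -0.0417, 0.0208]
tool_rot: [-3.141, -0.001, -0.0]
ft_force: [-0.8, -0.9, 0.2]
grip_width: 0.003
grip_force: 0.6
```

Request:
move_arm(increments="0 0.3 0 0 0 0 255;0 0.3 0 0 0 0 255;0 0.3 0 0 0 0 255;0 0.3 0 0 0 0 255;0 0.3 0 0 0 0 255;0 0 0 0 0 0 255;0 0 0 0 0 0 255;0 0 0 0 0 0 255")

```text
time: 16.48
position: [0.5712, -0.0402, 0.0208]
tool_rot: [-3.142, -0.001, 0.0]
ft_force: [-0.2, -1.6, 0.2]
grip_width: 0.009
grip_force: 0.7
```

Request:
move_arm(increments="0 0.3 0 0 0 0 255;0 0 0 0 0 0 255;0 0.3 0 0 0 0 255;0 0 0 0 0 0 255;0 0.3 0 0 0 0 255;0 0 0 0 0 0 255;0 0 0 0 0 0 255;0 0 0 0 0 0 255")

```text
time: 17.15
position: [0.5713, -0.0394, 0.0208]
tool_rot: [3.141, 0.001, -0.0]
ft_force: [-0.1, -1.3, 0.4]
grip_width: 0.007
grip_force: 0.9
```

Request:
move_arm(increments="0 0.3 0 0 0 0 255;0 0 0 0 0 0 255;0 0.3 0 0 0 0 255;0 0 0 0 0 0 255;0 0.3 0 0 0 0 255;0 0 0 0 0 0 255;0 0 0 0 0 0 255;0 0 0 0 0 0 255")

```text
time: 17.82
position: [0.5713, -0.0394, 0.0208]
tool_rot: [3.141, -0.0, -0.0]
ft_force: [0.1, -6.0, 0.0]
grip_width: 0.003
grip_force: 2.6
```

```bash
python3 m.py
```

```text
17.8167 [ 0.5712608  -0.03940237  0.02083291] [ 0.06564567 -6.00239183  0.03153679]
holder y [0.05852461 0.06970511] z 0.03278953517957128
spec None
stop [0.07041771 0.09544367]
```

The stop is met: y is stalled and the force is up to 6 N. I'll back off straight and rise.

Request:
move_arm(increments="0 -1 0 0 0 0 255;0 -4 0 0 0 0 255;0 -10 0 0 0 0 255;0 -15 0 0 0 0 255;0 -15 5 0 0 0 255;0 -10 20 0 0 0 255;0 -5 30 0 0 0 255;0 0 30 0 0 0 255")

```text
time: 18.53
position: [0.5701, -0.1, 0.1056]
tool_rot: [-3.14, 0.003, 0.004]
ft_force: [1.0, -0.2, 0.6]
grip_width: 0.007
grip_force: 0.0
```

Request:
move_arm(increments="0 -20 30 0 0 0 255;0 -30 30 0 0 0 255;0 -30 20 0 0 0 255;0 -30 0 0 0 0 255;0 -30 0 0 0 0 255;0 -20 0 0 0 0 255;0 0 0 0 0 0 255;0 0 0 0 0 0 255")

```text
time: 19.2
position: [0.5708, -0.2592, 0.1846]
tool_rot: [-3.14, 0.004, 0.001]
ft_force: [0.1, 0.6, 0.4]
grip_width: 0.006
grip_force: 0.0
```

```bash
python3 - <<'E'
from h import *
s=ctrl.get_state();print(s["time"],s["position"],s["ft_force"])
im=ctrl.get_image("top");P=cloud(im);z=P[...,2]
for x0 in (-.015,0,.015):
    b=(abs(P[...,0]-.571-x0)<.006)&(z>.028)&(z<.037)&(P[...,1]<.07)&(P[...,1]>-.1);print(x0,"rear",np.percentile(P[b][:,1],1))
b=(abs(P[...,0]-.571)<.014)&(z>.039)&(z<.05)&(P[...,1]>.03)&(P[...,1]<.075);print("spec",np.percentile(P[b],[1,99],axis=0).mean(0))
f=im["frame"][165:250,205:440];cv2.imwrite("pics/c4.png",cv2.resize(f[...,::-1],None,fx=3.4,fy=3.4,interpolation=2))
E
```

```text
19.2 [ 0.57078267 -0.25917078  0.18463791] [0.1183006  0.63339312 0.43768133]
-0.015 rear -0.029102477811055055
0 rear -0.029348633844297353
0.015 rear -0.030073088793194952
spec [0.57005387 0.05652197 0.04491167]
```

View pics/c4.png

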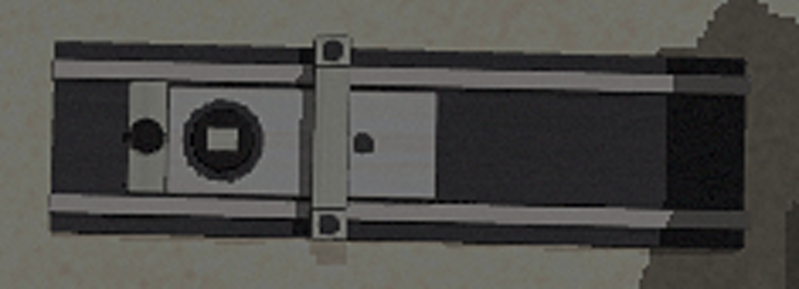

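The holder's front end is flush against the stop at crop x ≈ 167, and it passed under the bar (x ≈ 332). The specimen is down at (223,140), and the robot is clear.

```bash
python3 -c "
from bench import ctrl
print(ctrl.close_job())"
```

```text
the job is handed in; nothing more can be done
None
```

The specimen is pressed home (about 10 N peak), the holder was slid flat under the bar and rests against the stop (about 6 N at contact), the arm has let go and is clear, and the job was handed in at about 19 s; no verdict came back.

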